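Pack the snap-lid box under the counter rack

ROBOT

A 7-joint arm with a two-finger parallel gripper is mounted at the origin on the work surface. World frame = base frame: x ahead of the robot, y to its left, z up, the work surface at z = 0. Lengths are in mm, angles in rad, forces in N, time in s.
With the tool pointing down it reaches from about 400 to 875 mm from the base axis. Payload 4.4 kg.
Tool frame: the origin (TCP) lies at the very end of the fingers, on their centre line; the grasp point (between the pads) lies 19 mm behind it; z points along the fingers, y is the direction in which the jaws open and shut (so a half turn about z gives the same grasp; the last joint's range is limited). The gripper opens to 85 mm and grips with 20 to 120 N. Pads are 22 mm wide; open, the fingers measure 114 mm over their backs; the gripper's body (76 mm by 85 mm) begins 54 mm behind the grasp point. The pads swing forward as they close: fully open they stand 13 mm farther back than shut.
Start: joints at [-1.359, 0.628, 0.038, 1.517, -0.027, 0.996, -0.02], TCP at [178.232, 625.101, 231.313] pointing down, gripper open.
Joint ranges: [-3.06, 3.06], [-0.37, 2.12], [-1.25, 1.32], [0.18, 2.47], [-1.1, 4.24], [0.23, 1.98], [-2.94, 2.94]. Speed limits (rad/s): [2.57, 2.57, 3.14, 3.14, 3.14, 3.14, 3.14].

INTERFACE

Orientations are given as [roll, pitch, yaw] about the fixed x, y, z axes, in that order (R = Rz(yaw) Ry(pitch) Rx(roll)).
In Python, from cell import ctrl gives the robot as it stands. The module is installed in compiled form; this text tells all that it offers.
- The arm moves only by the shell command python3 -m jog 'ROWS'. ROWS is text: rows parted by semicolons, each of 7 numbers parted by spaces: the shift along the tool's x, y, z in mm, then the turn, a rotation vector about the tool's x, y, z in degrees, then the opening, from -1 (shut) to 1 (fully open). In form: x y z wx wy wz claw; .... A call has 1 to 8 rows; each row is the pose to reach, as a shift and turn from the pose commanded when the call began, along the tool's axes at that moment; what a row does not reach only later rows make up. A row lasts 1/8 s, in which the tool goes at most 62.5 mm and 10.7 degrees, less where a joint would pass 70% of its speed; a pose out of reach is approached as far as the arm can. A call with a gripper value outside its range is refused whole. The fingers move at their own pace and stop on an object; the grip force is fixed at half the most. Time passes only in rows, so rows that repeat a pose let the fingers close. It gives the time, the measured TCP pose, the force and the opening at its end, in the units of the state.
- ctrl.read_state(): the state, without advancing time (a new reading comes with each control period).
- ctrl.get_image(name): name is "side" or "top"; returns a dict with "image" (400x640x3 uint8, red, green, blue), "z_map" (400x640 float32, mm along the optical axis (not along the pixel's ray), 0 where there is no reading), "vertical_fov" (degrees; the focal length in pixels is half the picture's height over the tangent of half this angle, whatever the lens; pixels are square), "cx", "cy" (the principal point, pixels), "k1" (the pictures are not rectified: a ray, as slopes to the right and down, at radius r is drawn at 1 + k1 r^2 times it, then the intrinsics apply), "extrinsics" (4x4, takes a point from world to camera coordinates). Camera axes: x right, y down, z forward; pixel columns grow to the right and rows downward; lengths in mm; the calibration is good to about 2 mm. A picture is of the moment at which its call begins.
- ctrl.finish_job(): hands the job in, once; it reports no verdict.
The state is a dict: "clock": time; "qpos": joint angles; "qd": joint speeds; "tau": joint torques, N m; "eef_pos": TCP position; "tool_rot": TCP orientation; "force": force on the tool from outside, world axes, zero at the start; "torque": the same for the moment, N m; "width": finger opening in mm.
Only numpy, scipy, OpenCV 4.12 (cv2) and the standard library are available. Lean on these libraries where they do the work, as an engineer would, in place of code of your own. Each camera call takes 0.05 s, during which the arm holds its last target.

TASK

Stand the two low steel pots upright on the floor of the open snap-lid box under the wire rack, then swing its lid over and press the lid's far edge down until the spring catch clicks and holds it shut. Leave everything else on the stall where it stands.

Things in the scene. Friction and masses are not known exactly. Their poses are not given: they have to be found in the camera images.
- box_floor (a point): Snap-lid box of off-white plastic, fixed to the table: outside 130 mm deep (its x) by 210 mm wide (its y) by 66 mm high, walls and floor 5 mm, open on top. This point is the centre of its inner floor, 5 mm above the table; x points from the hinge side (nearest the robot) to the catch side (far side), z up. The two pots fit side by side along y, for example at y = +45 and -45 mm.
- box_hinge (a point): Middle of the box lid's hinge line, on the near (-x) rim, 65 mm to -x of the box centre and 68 mm above the table; same axes as box_floor, the hinge runs along y.
- lid (a joint): Angle of the lid, rad: 0 = fully shut, grows as the far edge rises; starts wide open at about 2.1 to 2.45 (leaning back over the hinge towards the robot; stop at 2.5). The stiff hinge (about 0.13 N m) holds it where it is left. From about 0.10 rad the lid rests on the spring catch; it must be pushed through with about 12 to 18 N at its far edge (more if pressed nearer the hinge), and snaps to 0 and stays.
- lid_edge (a point): Middle of the lid's far (free) edge on its outer (top) face. The lid is a plate 132 mm (hinge to edge) by 212 mm, 6 mm thick, its underside in the plane of the hinge line; this point is 130 mm from the hinge line. When shut, its top is 74 mm above the table (a look-only raised panel 2 mm higher in the middle). A thumb tab 50 mm wide reaches 12 mm past the edge, its tongue goes behind the catch. Its z axis is the outer-face normal, x from hinge to edge.
- pot_a_mid (a point): Low lidded steel pot, a plain upright cylinder 46 mm in diameter, 42 mm high, 0.08 to 0.17 kg. Point at its centre, half-way up; z is its axis.
- pot_b_mid (a point): The other low pot, the same as pot_a: 46 mm in diameter, 42 mm high. Point at its centre.
- rack: Fixed wire rack over the far part of the box. Origin on the table; x away from the robot. Shelf of round bars along y: x = 29 to 195, y = -151 to 151 mm, underside 235 and top 247 mm above the table, overhanging the far edge of the box by about 36 mm. Posts only at x = 180, y = +145 and -145 mm. The box centre is within 8 mm of this origin, nearly parallel.
- tall_pot_mid (a point): Bystander: tall steel pot, cylinder 46 mm in diameter, 85 mm high. Point half-way up.
- jar_mid (a point): Bystander: glass jar with steel cap, 60 mm in diameter, 105 mm high. Point half-way up.
- mug_mid (a point): Bystander: white mug, 76 mm in diameter with a handle at one side, 85 mm high. Point half-way up.
- bottle_mid (a point): Bystander: clear bottle, 60 mm in diameter, 190 mm high. Point half-way up.
- bowl_mid (a point): Bystander: clay bowl, 100 mm in diameter, 40 mm high. Point half-way up.
- spoon_grip (a point): Bystander: wooden spoon lying on the table. Point on its handle.

How it is judged (in metres and radians):
On the way, in this order (a step that is already met when the one before it is completed fails the run):
1. both low pots stand upright on the box floor while the lid is still open, let go (x of pot_a_mid in the frame of box_floor between -0.06 and 0.06 m and y of pot_a_mid in the frame of box_floor between -0.1 and 0.1 m and z of pot_a_mid in the frame of box_floor between 0.012 and 0.028 m and angle between each of pot_a_mid, pot_b_mid's own z axis and vertical below 0.15 rad and x of pot_b_mid in the frame of box_floor between -0.06 and 0.06 m and y of pot_b_mid in the frame of box_floor between -0.1 and 0.1 m and z of pot_b_mid in the frame of box_floor between 0.012 and 0.028 m and value of joint lid above 0.5 rad and contact force between the fingers and pot_a below 0.1 N and contact force between the fingers and pot_b below 0.1 N), for 0.2 s.
2. the lid clicks shut past its catch while the gripper is at its far edge (grasp point less than 50 mm short of the edge and 80 mm above it) (value of joint lid below 0.03 rad and x of the grasp point in the frame of lid_edge above -0.05 m and z of the grasp point in the frame of lid_edge below 0.08 m), for 0.05 s.
At the end, for the whole second after the job is handed in: Both low pots stand upright (within 0.15 rad) on the box floor inside its walls, and the lid is latched shut by itself (angle below 0.03 rad) (x of pot_a_mid in the frame of box_floor between -0.06 and 0.06 m and y of pot_a_mid in the frame of box_floor between -0.1 and 0.1 m and z of pot_a_mid in the frame of box_floor between 0.012 and 0.028 m and angle between each of pot_a_mid, pot_b_mid's own z axis and vertical below 0.15 rad and x of pot_b_mid in the frame of box_floor between -0.06 and 0.06 m and y of pot_b_mid in the frame of box_floor between -0.1 and 0.1 m and z of pot_b_mid in the frame of box_floor between 0.012 and 0.028 m and value of joint lid below 0.03 rad); the robot touches nothing.
It fails at once if a bystander is moved by more than 40 mm or tipped (distance of any of tall_pot_mid, jar_mid, mug_mid, bottle_mid, bowl_mid, spoon_grip from where it was at the start of the episode above 0.04 m or angle between any of tall_pot_mid, jar_mid, mug_mid, bottle_mid, bowl_mid's own z axis and vertical above 0.5 rad).
It also fails if it takes over 72 s, if anything falls off the work surface, if the arm or the gripper's body presses on something with over 40 N, if the wrist force passes 120 N, or if a joint passes its speed limit or range.

## Working session

There is one attempt and no reset: what is moved stays moved. The work goes in short steps, Python scripts to look and compute and a shell command to move; the robot and the scene stay as the last step left them, time stands still between calls to the robot, and variables do not carry over. Pictures are saved under pics/ and viewed, and the job is handed in when it is done.

```bash
mkdir -p pics; python3 - <<'E'
from cell import ctrl
import cv2,numpy as np
s=ctrl.read_state();print({k:np.round(v,3).tolist() for k,v in s.items()})
for n in ["side","top"]:
    d=ctrl.get_image(n)
    np.savez(f"{n}0.npz",**d)
    cv2.imwrite(f"pics/{n}0.png",d["image"][:,:,::-1])
    print(n,d["vertical_fov"],d["cx"],d["cy"],d["k1"],np.round(d["extrinsics"],3).tolist())
E
```

```text
{'clock': 0.0, 'qpos': [-1.359, 0.629, 0.038, 1.518, -0.027, 0.996, -0.02], 'qd': [-0.0, 0.001, 0.001, 0.001, -0.001, 0.001, 0.001], 'tau': [0.0, -56.341, 1.226, -19.344, 0.011, 0.01, -0.0], 'eef_pos': [178.026, 624.491, 230.394], 'tool_rot': [-3.14, -0.0, 2.864], 'force': [-0.053, 0.916, -0.087], 'torque': [-0.028, -0.057, -0.018], 'width': 85.519}
side 54.780658755362595 315.3865117032174 200.5848590773109 -0.07848824792774456 [[0.897, -0.442, -0.02, -497.579], [-0.314, -0.604, -0.733, 234.624], [0.311, 0.664, -0.68, 819.13], [0.0, 0.0, 0.0, 1.0]]
top 57.62622524715007 315.6932275449541 203.57170532322786 0.027608091969108853 [[-0.002, -1.0, -0.004, -11.014], [-0.999, 0.002, -0.05, 541.089], [0.05, 0.004, -0.999, 1003.799], [0.0, 0.0, 0.0, 1.0]]
```

View pics/side0.png

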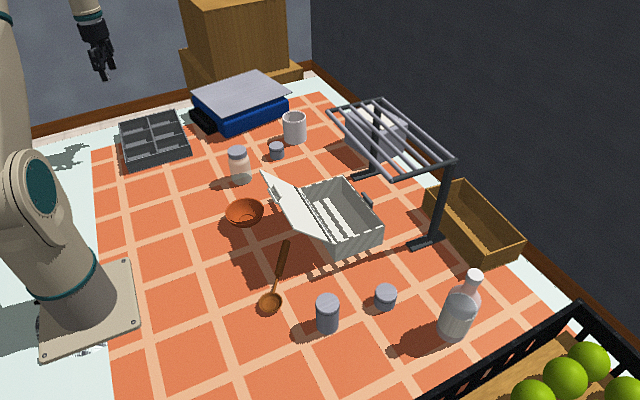

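View pics/top0.png

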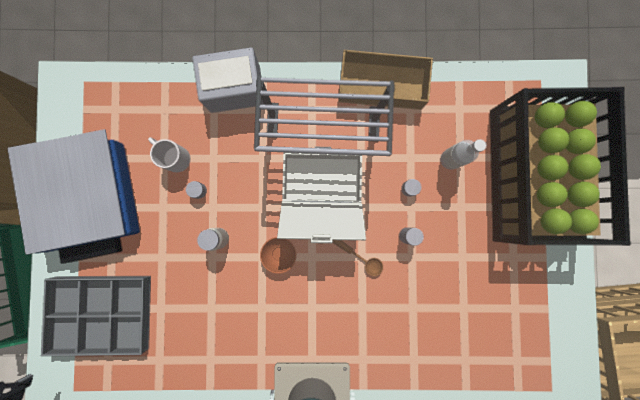

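The side view shows the open box with its lid leaning towards the robot (about 300,210). In the top view the low pots are at about (195,189) and (412,187). The jar is at (208,240), the tall pot at (411,236), the lid at (322,222) and the rack at (325,117). Next I'll measure their positions.

```bash
cat > h.py <<'E'
import numpy as np,cv2
def load(f): return dict(np.load(f))
def K(d):
    f=200/np.tan(np.radians(float(d["vertical_fov"]))/2); return f,float(d["cx"]),float(d["cy"]),float(d["k1"])
def slopes(d,u,v):
    f,cx,cy,k=K(d); a=(np.asarray(u,float)-cx)/f; b=(np.asarray(v,float)-cy)/f
    x,y=a.copy(),b.copy()
    for _ in range(15):
        s=1+k*(x*x+y*y); x,y=a/s,b/s
    return x,y
def cloud(d):
    v,u=np.mgrid[0:400,0:640]; x,y=slopes(d,u,v); z=d["z_map"].astype(float)
    P=np.stack([x*z,y*z,z],-1); E=d["extrinsics"]; W=(P-E[:3,3])@E[:3,:3]; W[z<=0]=np.nan
    return W
def ray(d,u,v,h):
    x,y=slopes(d,u,v); E=d["extrinsics"]; o=-E[:3,:3].T@E[:3,3]; r=E[:3,:3].T@np.array([float(x),float(y),1]); return o+r*(h-o[2])/r[2]
E
python3 - <<'E'
from h import *
d=load("top0.npz");W=cloud(d);s=load("side0.npz");S=cloud(s)
def reg(W,u0,u1,v0,v1,zl,zh):
    P=W[v0:v1,u0:u1].reshape(-1,3); P=P[(P[:,2]>zl)&(P[:,2]<zh)]
    return P
for n,b,zl,zh in [("potL",(180,212,174,204),34,55),("potR",(398,428,172,202),34,55),("jar",(190,230,222,256),80,120),("tall",(396,430,222,250),70,100),("bottle",(440,490,130,175),60,210),("bowl",(255,300,230,275),15,60),("mug",(145,185,132,172),60,100)]:
    P=reg(W,*b,zl,zh); print(n,len(P),"mid",((np.nanmin(P,0)+np.nanmax(P,0))/2).round(1),"size",np.ptp(P,axis=0).round(1),"zmed",np.median(P[:,2]).round(1))
print("table z",np.nanmedian(W[300:330,330:370,2]))
def show(v,us):
    for u in us: print((u,v),W[v,u].round(1))
print("lid");[print((u,v),W[v,u].round(0)) for v in range(200,244,4) for u in (290,345)]
print("floor/col u=320");[print(v,W[v,320].round(0)) for v in range(140,206,3)]
print("row 170");[print(u,W[170,u].round(0)) for u in range(272,372,3)]
for n,b,zl,zh in [("potL",(265,290,138,164),34,55),("potR",(372,400,280,315),34,55)]:
    P=reg(S,*b,zl,zh); print("side",n,len(P),((np.nanmin(P,0)+np.nanmax(P,0))/2).round(1),np.ptp(P,axis=0).round(1),np.median(P,0).round(1))
P=W.reshape(-1,3);P=P[(P[:,2]>235)&(P[:,2]<262)&(P[:,0]>300)&(abs(P[:,1])<250)]
print("rack",P.min(0),P.max(0))
E
```

```text
potL 229 mid [580.1 318.8  41.1] size [44.  44.3 13.9] zmed 41.9
potR 235 mid [ 584.5 -273.5   40.9] size [44.4 45.3 13.3] zmed 42.1
jar 387 mid [446.3 261.   95.2] size [52.2 50.4 30.2] zmed 104.5
tall 267 mid [ 451.7 -264.9   80.4] size [44.4 45.4 19.5] zmed 85.0
bottle 719 mid [ 666.1 -389.6  126.8] size [ 58.   55.4 132.9] zmed 128.3
bowl 628 mid [402.   91.7  29.9] size [94.3 95.3 29.7] zmed 28.1
mug 372 mid [673.5 388.6  75. ] size [83.8 90.5 29.9] zmed 77.5
table z 0.8651974264032354
lid
(290, 200) [548.  56.  64.]
(345, 200) [548. -90.  67.]
(290, 204) [537.  55.  78.]
(345, 204) [537. -89.  75.]
(290, 208) [526.  54.  88.]
(345, 208) [526. -88.  86.]
(290, 212) [515.  53. 101.]
(345, 212) [515. -88.  95.]
(290, 216) [505.  52. 114.]
(345, 216) [505. -87. 106.]
(290, 220) [495.  52. 121.]
(345, 220) [495. -86. 116.]
(290, 224) [485.  51. 132.]
(345, 224) [485. -85. 129.]
(290, 228) [475.  50. 140.]
(345, 228) [475. -84. 139.]
(290, 232) [466.  50. 148.]
(345, 232) [465. -83. 148.]
(290, 236) [456.  49. 157.]
(345, 236) [456. -82. 158.]
(290, 240) [439.  61.   1.]
(345, 240) [
[... 780 characters left out ...]
637.   1.   5.]
314 [637.  -7.   4.]
317 [637. -16.   6.]
320 [636. -24.   9.]
323 [637. -33.   5.]
326 [637. -41.   6.]
329 [637. -50.   5.]
332 [636. -58.   8.]
335 [637. -67.   5.]
338 [637. -75.   5.]
341 [637. -84.   5.]
344 [636. -92.   7.]
347 [ 637. -101.    5.]
350 [ 637. -109.    5.]
353 [ 637. -118.    4.]
356 [ 636. -126.    6.]
359 [ 629. -129.   55.]
362 [ 637. -143.    3.]
365 [ 637. -152.    4.]
368 [ 637. -161.   -1.]
371 [ 637. -169.    1.]
side potL 132 [577.  320.5  40. ] [45.  47.7 12.1] [576.3 315.9  42.4]
side potR 357 [ 581.5 -274.9   40.4] [46.5 45.2 12.8] [ 580.4 -278.2   42.3]
rack [ 634.5838855  -185.03179549  235.34173789] [810.38579194 121.88043088 251.78757696]
```

```bash
python3 - <<'E'
from h import *
d=load("top0.npz");W=cloud(d);S=cloud(load("side0.npz"))
for nm,C in (("top",W),("side",S)):
    P=C.reshape(-1,3); P=P[(P[:,2]>59)&(P[:,2]<72)&(P[:,0]>535)&(P[:,0]<720)&(P[:,1]>-170)&(P[:,1]<110)]
    print(nm,len(P),P.min(0).round(),P.max(0).round())
    for lo in (560,580,600,620,640,660):
        Q=P[(P[:,0]>lo)&(P[:,0]<lo+20)]
        if len(Q): L=Q[Q[:,1]>0];R=Q[Q[:,1]<-60]; print(lo,[ (q[:,1].min().round(1),q[:,1].max().round(1)) if len(q) else None for q in (L,R)])
    for lo in range(-120,80,40):
        Q=P[(P[:,1]>lo)&(P[:,1]<lo+40)&(P[:,0]>655)]
        if len(Q): print("far y",lo,Q[:,0].min().round(1),Q[:,0].max().round(1))
    P=C.reshape(-1,3); P=P[(P[:,2]>75)&(P[:,2]<185)&(P[:,0]>420)&(P[:,0]<560)&(P[:,1]>-150)&(P[:,1]<90)]
    m=P[(P[:,2]>90)&(P[:,2]<140)]; print("lid y",m[:,1].min(),m[:,1].max())
    A=np.c_[m[:,0],m[:,1],np.ones(len(m))]; print("plane z=ax+by+c",np.linalg.lstsq(A,m[:,2],rcond=None)[0].round(3), "edge",P[np.argsort(P[:,0])[:40]].mean(0).round(1),P[:,2].max().round(1))
P=W.reshape(-1,3);P=P[(P[:,2]>238)&(P[:,2]<262)&(P[:,0]>600)&(P[:,0]<660)&(abs(P[:,1])<250)]
for lo in range(-180,120,50):
    Q=P[(P[:,1]>lo)&(P[:,1]<lo+50)]; print("rack near",lo,Q[:,0].min().round(1))
E
python3 - <<'E'
import cv2
a=cv2.imread("pics/top0.png")[130:260,250:400];cv2.imwrite("pics/c0.png",cv2.resize(a,(750,600),interpolation=cv2.INTER_CUBIC)[:, :])
E
```

```text
top 581 [ 537. -133.   59.] [691.  78.  72.]
560 [(np.float64(72.4), np.float64(77.7)), (np.float64(-132.2), np.float64(-127.2))]
580 [(np.float64(71.9), np.float64(77.5)), (np.float64(-133.2), np.float64(-127.4))]
600 [(np.float64(72.0), np.float64(75.2)), (np.float64(-133.2), np.float64(-127.5))]
620 [(np.float64(72.1), np.float64(75.2)), (np.float64(-133.0), np.float64(-128.3))]
640 [(np.float64(72.0), np.float64(75.3)), (np.float64(-133.4), np.float64(-130.1))]
660 [(np.float64(0.2), np.float64(75.1)), (np.float64(-133.4), np.float64(-61.2))]
far y -120 667.5 669.0
far y -80 668.1 690.9
far y -40 669.2 690.8
far y 0 670.4 674.1
far y 40 655.1 676.6
lid y -131.7472871684264 80.37685550989633
plane z=ax+by+c [-1.0090e+00  2.1000e-02  6.1868e+02] edge [443.6 -25.6 169. ] 181.7
side 777 [ 536. -137.   59.] [691.  79.  72.]
560 [(np.float64(70.2), np.float64(76.8)), (np.float64(-134.3), np.float64(-127.6))]
580 [(np.float64(70.8), np.float64(77.9)), (np.float64(-134.9), np.float64(-127.3))]
600 [(np.float64(69.5), np.float64(77.8)), (np.float64(-134.9), np.float64(-127.5))]
620 [(np.float64(69.5), np.float64(76.7)), (np.float64(-135.7), np.float64(-126.8))]
640 [(np.float64(69.6), np.float64(76.5)), (np.float64(-136.7), np.float64(-128.1))]
660 [(np.float64(0.5), np.float64(75.6)), (np.float64(-136.2), np.float64(-60.2))]
far y -120 664.7 671.3
far y -80 665.5 690.6
far y -40 666.3 690.7
far y 0 667.5 674.0
far y 40 655.0 674.5
lid y -133.45666918139446 79.48388560438173
plane z=ax+by+c [-1.01800e+00  2.70000e-02  6.21508e+02] edge [440.5 -29.  168.8] 180.7
rack near -180 634.6
rack near -130 635.2
rack near -80 637.2
rack near -30 639.8
rack near 20 641.8
rack near 70 644.0
```

View pics/c0.png

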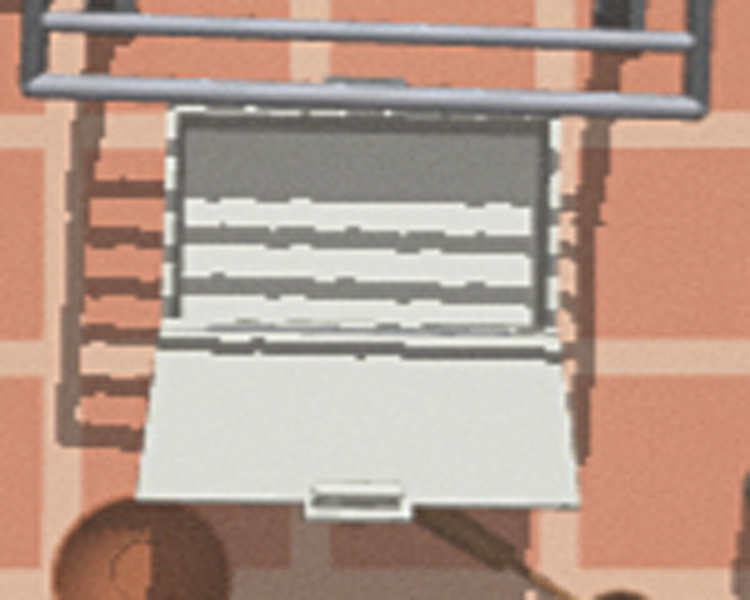

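```bash
cat > go.py <<'E'
import sys,numpy as np
from cell import ctrl
from scipy.spatial.transform import Rotation as R
# target x y z pitch-forward tilt(deg) yaw(deg); tool: Rz(yaw)*Ry(tilt in world-ish)*down
def rel(x,y,z,tilt=0,yaw=180):
    s=ctrl.read_state(); R0=R.from_euler('xyz',s["tool_rot"])
    # tilt>0: tool points forward (+x) of straight down
    Rt=R.from_euler('y',-tilt,degrees=True)*R.from_euler('xyz',[180,0,yaw],degrees=True)
    dp=R0.inv().apply(np.array([x,y,z])-s["eef_pos"]); rv=np.degrees((R0.inv()*Rt).as_rotvec())
    print("t",s["clock"],"at",np.round(s["eef_pos"],1),"tool z",R0.apply([0,0,1]).round(2),"F",np.round(s["force"],1),"w",round(float(s["width"]),1),"q",np.round(s["qpos"],2)); print("rel",dp.round(1),rv.round(1), "dist",np.linalg.norm(dp).round())
if __name__=="__main__": rel(*map(float,sys.argv[1:]))
E
python3 go.py 578.5 319.5 150; python3 - <<'E'
from h import *
W=cloud(load("top0.npz"));print("scale box z",W[190,70],W[190,130],W[75,225],W[200,500])
E
```

```text
t 0.1 at [178.1 624.5 230.5] tool z [-0. -0. -1.] F [0.2 0.5 0.5] w 85.6 q [-1.36  0.63  0.04  1.52 -0.03  1.   -0.02]
rel [-468.7 -183.4   80.8] [ -0.1  -0.  -15.9] dist 510.0
scale box z [573.45549206 620.54731679  87.39610646] [578.55383667 498.35818248  28.62097105] [865.12245853 218.77811495 115.12137489] [ 547.92713101 -504.91569939   50.20199757]
```

```bash
python3 -m jog '-60 -23 0 0 0 -4 1; -469 -183 20 0 0 -16 1; -469 -183 20 0 0 -16 1; -469 -183 40 0 0 -16 1; -469 -183 60 0 0 -16 1; -469 -183 81 0 0 -16 1; -469 -183 81 0 0 -16 1; -469 -183 81 0 0 -16 1'; python3 go.py 578.5 319.5 8
```

```text
clock: 1.1
eef_pos: [570.1, 326.9, 153.2]
tool_rot: [-3.142, -0.001, -3.14]
force: [1.1, 0.3, 0.4]
width: 85.5
t 1.1 at [570.1 326.9 153.2] tool z [-0. -0. -1.] F [1.1 0.3 0.4] w 85.5 q [-0.54  0.72 -0.05  1.57  0.04  0.85  0.98]
rel [ -8.5  -7.4 145.2] [-0.  -0.   0.1] dist 146.0
```

```bash
python3 -m jog '-6 -6 30 0 0 0 1; -6 -6 60 0 0 0 1; -6 -6 60 0 0 0 1;-6 -6 60 0 0 0 1'; python3 go.py 578.5 319.5 8; python3 - <<'E'
from cell import ctrl
import cv2
a=ctrl.get_image("side")["image"][:,:,::-1];cv2.imwrite("pics/s1.png",a)
E
```

```text
clock: 1.6
eef_pos: [575.2, 322.8, 94.9]
tool_rot: [3.141, 0.001, -3.14]
force: [-0.6, 0.6, 0.9]
width: 85.2
t 1.6 at [575.2 322.8  94.9] tool z [ 0.  0. -1.] F [-0.6  0.6  0.9] w 85.2 q [-0.53  0.8  -0.04  1.6   0.05  0.74  0.98]
rel [-3.2 -3.4 86.9] [0.  0.  0.1] dist 87.0
```

View pics/s1.png

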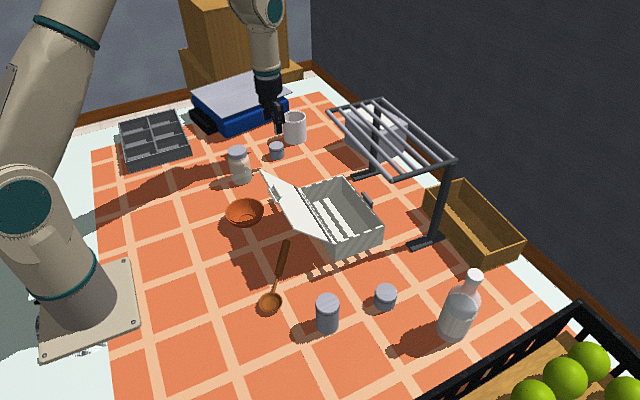

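The side view shows the gripper above the left low pot (276,150). It's clear of the mug at (294,125).

```bash
python3 -m jog '-3 -3 40 0 0 0 1; -3 -3 65 0 0 0 1; -3 -3 86 0 0 0 1;-3 -3 86 0 0 0 1'; python3 go.py 578.5 319.5 8
```

```text
clock: 2.15
eef_pos: [577.2, 319.2, 7.3]
tool_rot: [-3.141, -0.002, -3.14]
force: [-0.8, -0.2, -0.0]
width: 85.7
t 2.15 at [577.2 319.2   7.3] tool z [-0. -0. -1.] F [-0.8 -0.2 -0. ] w 85.7 q [-0.53  0.92 -0.04  1.62  0.05  0.6   0.98]
rel [-1.3  0.3 -0.7] [-0.  -0.1  0.1] dist 1.0
```

```bash
python3 -m jog '0 0 0 0 0 0 -1;0 0 0 0 0 0 -1;0 0 0 0 0 0 -1;0 0 0 0 0 0 -1;0 0 0 0 0 0 -1;0 0 0 0 0 0 -1'; python3 go.py 587 16 200
```

```text
clock: 2.9
eef_pos: [579.0, 319.8, 9.7]
tool_rot: [3.14, 0.002, -3.14]
force: [-0.5, 0.7, 6.3]
width: 44.3
t 2.9 at [579.  319.8   9.7] tool z [ 0.  0. -1.] F [-0.5  0.7  6.3] w 44.3 q [-0.52  0.92 -0.04  1.62  0.05  0.6   0.98]
rel [  -8.1 -303.6 -190.7] [0.1 0.1 0.1] dist 359.0
```

```bash
python3 -m jog '0 0 -40 0 0 0 -1;0 0 -100 0 0 0 -1;0 -20 -140 0 0 0 -1;0 -20 -140 0 0 0 -1'; python3 go.py 587 16 150
```

```text
clock: 3.4
eef_pos: [580.9, 298.1, 152.3]
tool_rot: [3.14, 0.007, 3.14]
force: [-0.5, -0.8, -1.4]
width: 44.7
t 3.4 at [580.9 298.1 152.3] tool z [ 0.01  0.   -1.  ] F [-0.5 -0.8 -1.4] w 44.7 q [-0.49  0.71 -0.05  1.59  0.04  0.83  1.01]
rel [  -6.5 -282.1    1.8] [ 0.1  0.4 -0.1] dist 282.0
```

```bash
python3 -m jog '-7 -50 0 0 0 0 -1;-7 -110 0 0 0 0 -1;-7 -170 0 0 0 0 -1;-7 -220 0 0 0 0 -1;-7 -260 0 0 0 0 -1;-7 -281 0 0 0 0 -1;-7 -281 0 0 0 0 -1;-7 -281 0 0 0 0 -1'; python3 go.py 587 16 60;python3 - <<'E'
from cell import ctrl
import cv2,numpy as np
for n in("side","top"):
  a=ctrl.get_image(n)["image"][:,:,::-1];cv2.imwrite(f"pics/{n}2.png",a if n=="side" else cv2.resize(a[100:300,200:450],(750,600)))
E
```

```text
clock: 4.4
eef_pos: [585.3, 21.1, 147.8]
tool_rot: [3.14, -0.0, -3.137]
force: [1.2, 1.1, -1.1]
width: 44.4
t 4.4 at [585.3  21.1 147.8] tool z [-0.  0. -1.] F [ 1.2  1.1 -1.1] w 44.4 q [-0.03  0.64 -0.08  1.78  0.07  0.72  1.42]
rel [-1.7 -5.3 87.8] [ 0.1 -0.   0.2] dist 88.0
```

View pics/side2.png

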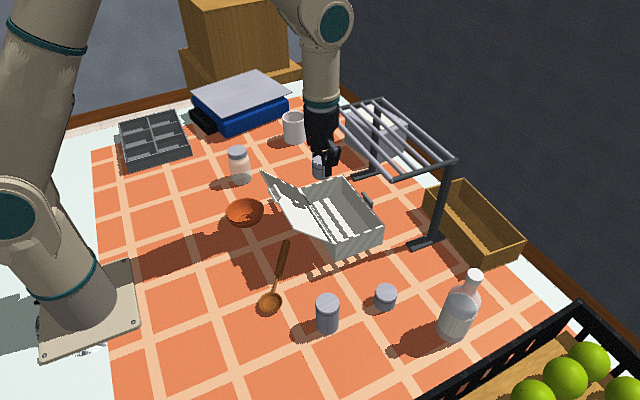

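View pics/top2.png

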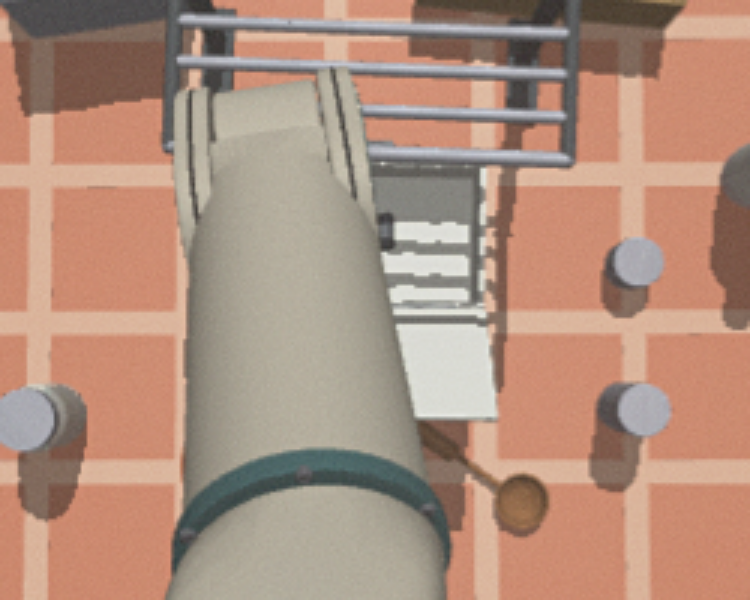

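The side view shows the pot held over the box (320,165). The wrist elbow is well above the rack shelf, and the top view shows it overhanging at (260,110). I'll lower the pot in two stages and watch the force.

```bash
python3 -m jog '-1 -3 20 0 0 0 -1;-1 -3 40 0 0 0 -1;-1 -3 60 0 0 0 -1;-1 -3 80 0 0 0 -1;-1 -3 80 0 0 0 -1'; python3 go.py 587 16 16
```

```text
clock: 5.12
eef_pos: [585.2, 16.9, 66.8]
tool_rot: [3.141, -0.003, -3.138]
force: [-0.6, -0.9, -0.6]
width: 44.2
t 5.125 at [585.2  16.9  66.8] tool z [-0.  0. -1.] F [-0.6 -0.9 -0.6] w 44.2 q [-0.03  0.76 -0.07  1.83  0.09  0.56  1.42]
rel [-2.  -0.9 50.8] [ 0.  -0.2  0.2] dist 51.0
```

```bash
python3 -m jog '0 0 15 0 0 0 -1;0 0 30 0 0 0 -1;0 0 42 0 0 0 -1;0 0 50 0 0 0 -1;0 0 50 0 0 0 -1'; python3 go.py 587 16 16
```

```text
clock: 5.75
eef_pos: [585.9, 15.1, 17.3]
tool_rot: [-3.142, -0.001, -3.14]
force: [-0.8, 0.4, -1.1]
width: 44.2
t 5.75 at [585.9  15.1  17.3] tool z [-0. -0. -1.] F [-0.8  0.4 -1.1] w 44.2 q [-0.04  0.84 -0.06  1.84  0.1   0.47  1.41]
rel [-1.1  0.9  1.3] [-0.  -0.1  0.1] dist 2.0
```

```bash
python3 -m jog '0 0 2 0 0 0 -1;0 0 3 0 0 0 -1;0 0 3 0 0 0 0.35;0 0 3 0 0 0 0.35;0 0 3 0 0 0 0.35;0 0 3 0 0 0 0.35'; python3 go.py 587 16 150
```

```text
clock: 6.5
eef_pos: [586.6, 14.3, 15.3]
tool_rot: [-3.141, 0.0, -3.141]
force: [-0.7, -4.5, 3.4]
width: 57.8
t 6.5 at [586.6  14.3  15.3] tool z [ 0. -0. -1.] F [-0.7 -4.5  3.4] w 57.8 q [-0.04  0.84 -0.06  1.84  0.1   0.46  1.41]
rel [  -0.5    1.6 -134.7] [-0.1  0.   0. ] dist 135.0
```

```bash
python3 -m jog '0 0 0 0 0 0 0.35;0 0 0 0 0 0 0.35'; python3 -m jog '0 0 -5 0 0 0 0.35;0 0 -10 0 0 0 0.35'
```

```text
clock: 6.75
eef_pos: [586.6, 14.3, 15.3]
tool_rot: [-3.141, 0.0, -3.141]
force: [-0.5, -4.8, 2.9]
width: 58.1
clock: 7.0
eef_pos: [586.3, 16.9, 25.3]
tool_rot: [3.14, -0.0, -3.139]
force: [-0.7, 0.4, 0.1]
width: 57.6
```

```bash
python3 -m jog '0 0 -20 0 0 0 0.35;0 0 -50 0 0 0 0.35;0 0 -110 0 0 0 0.35;0 0 -140 0 0 0 0.35;0 60 -160 0 0 0 1;0 60 -160 0 0 0 1'; python3 - <<'E'
from cell import ctrl
from h import *
d=ctrl.get_image("side");np.savez("side3.npz",**d);cv2.imwrite("pics/side3.png",cv2.resize(d["image"][120:300,200:440,::-1],(800,600)))
W=cloud(d);P=W[150:280,260:400].reshape(-1,3)
P=P[(P[:,2]>40)&(P[:,2]<54)&(P[:,0]>555)&(P[:,0]<660)&(P[:,1]>-120)&(P[:,1]<66)]
print(len(P),P.min(0),P.max(0),np.median(P,0))
E
python3 go.py 582.5 -274 200
```

```text
clock: 7.75
eef_pos: [587.2, 82.8, 188.6]
tool_rot: [3.136, 0.005, -3.131]
force: [-0.3, -0.3, -0.8]
width: 85.4
207 [562.73796357  -8.5344262   40.0634215 ] [607.35598617  38.44437707  51.40711604] [584.00429208  11.00782581  47.22260155]
t 7.8 at [586.6  79.4 187.4] tool z [ 0.  0. -1.] F [ 0.5 -0.3  0.1] w 85.9 q [-0.13  0.59 -0.08  1.73  0.06  0.81  1.34]
rel [   6.7 -353.3  -13.5] [0.2 0.2 0.4] dist 354.0
```

View pics/side3.png

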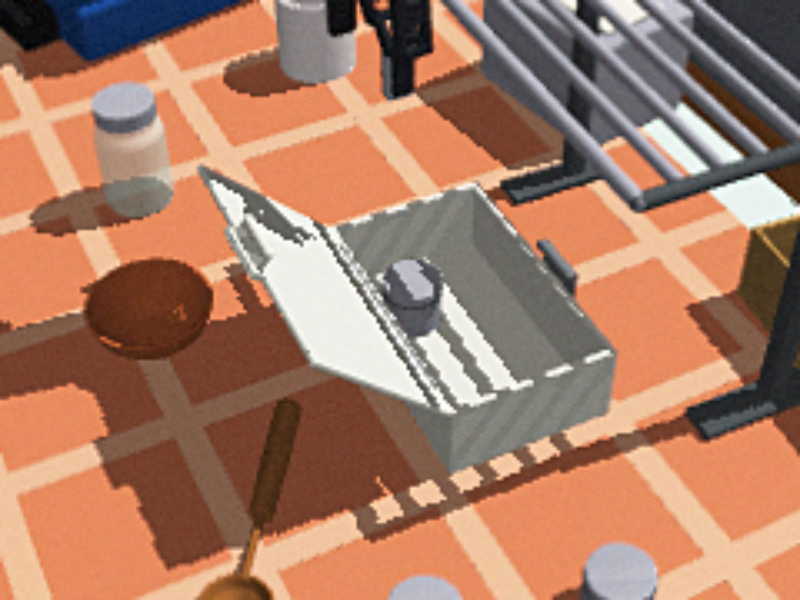

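The crop shows pot A standing upright on the box floor at (412,295), at about x 585, y 15 with its top at 47 mm. Next is pot B.

```bash
python3 -m jog '6 -60 0 0 0 0 1;6 -352 0 0 0 0 1;6 -352 0 0 0 0 1;6 -352 0 0 0 0 1;6 -352 0 0 0 0 1;6 -352 0 0 0 0 1;6 -352 50 0 0 0 1;6 -352 90 0 0 0 1'; python3 -m jog '0 0 0 0 0 0 1; 0 0 0 0 0 0 1';python3 go.py 582.5 -274.3 8
```

```text
clock: 8.8
eef_pos: [579.5, -278.5, 94.1]
tool_rot: [-3.141, -0.001, 3.14]
force: [0.3, -0.0, 0.3]
width: 85.2
clock: 9.05
eef_pos: [581.5, -277.5, 96.6]
tool_rot: [-3.141, 0.002, -3.14]
force: [1.3, -0.5, 1.0]
width: 85.8
t 9.05 at [ 581.5 -277.5   96.6] tool z [ 0. -0. -1.] F [ 1.3 -0.5  1. ] w 85.8 q [ 0.45  0.78 -0.09  1.65  0.09  0.72  1.89]
rel [-0.8  3.3 88.6] [-0.1  0.1  0.1] dist 89.0
```

```bash
python3 -m jog '-1 3 40 0 0 0 1; -1 3 65 0 0 0 1; -1 3 86 0 0 0 1;-1 3 86 0 0 0 1;-1 3 86 0 0 0 1'; python3 -m jog '0 0 0 0 0 0 -1;0 0 0 0 0 0 -1;0 0 0 0 0 0 -1;0 0 0 0 0 0 -1;0 0 0 0 0 0 -1;0 0 0 0 0 0 -1'; python3 go.py 587 -74 150
```

```text
clock: 9.68
eef_pos: [582.8, -274.3, 10.4]
tool_rot: [-3.141, 0.002, -3.14]
force: [1.4, -0.1, -0.3]
width: 85.5
clock: 10.42
eef_pos: [582.4, -274.2, 10.2]
tool_rot: [-3.141, 0.001, -3.14]
force: [-1.5, 0.3, 6.0]
width: 44.6
t 10.425 at [ 582.4 -274.2   10.2] tool z [ 0. -0. -1.] F [-1.5  0.3  6. ] w 44.6 q [ 0.44  0.9  -0.07  1.68  0.11  0.57  1.88]
rel [  -5.   200.1 -140. ] [-0.   0.1  0.1] dist 244.0
```

```bash
python3 -m jog '0 0 -40 0 0 0 -1;0 0 -95 0 0 0 -1;-5 20 -140 0 0 0 -1;-5 80 -140 0 0 0 -1;-5 130 -140 0 0 0 -1;-5 175 -140 0 0 0 -1;-5 200 -140 0 0 0 -1;-5 200 -140 0 0 0 -1'; python3 -m jog '0 0 20 0 0 0 -1;0 0 40 0 0 0 -1;0 0 60 0 0 0 -1;0 0 80 0 0 0 -1;0 0 80 0 0 0 -1'; python3 go.py 587 -74 16
```

```text
clock: 11.42
eef_pos: [586.4, -70.5, 149.1]
tool_rot: [3.14, -0.0, -3.135]
force: [0.2, 0.4, -1.5]
width: 44.5
clock: 12.05
eef_pos: [585.0, -75.5, 67.6]
tool_rot: [-3.141, -0.004, 3.141]
force: [-0.2, 0.1, -1.0]
width: 44.5
t 12.05 at [585.  -75.5  67.6] tool z [-0. -0. -1.] F [-0.2  0.1 -1. ] w 44.5 q [ 0.12  0.76 -0.06  1.81  0.08  0.57  1.58]
rel [-2.2  1.5 51.6] [-0.  -0.2 -0. ] dist 52.0
```

```bash
python3 -m jog '0 0 15 0 0 0 -1;0 0 30 0 0 0 -1;0 0 42 0 0 0 -1;0 0 51 0 0 0 -1;0 0 51 0 0 0 -1'; python3 -m jog '0 0 2 0 0 0 -1;0 0 2 0 0 0 -1;0 0 2 0 0 0 0.35;0 0 2 0 0 0 0.35;0 0 2 0 0 0 0.35;0 0 2 0 0 0 0.35'; python3 go.py 587 -74 150
```

```text
clock: 12.68
eef_pos: [585.9, -73.7, 17.2]
tool_rot: [3.141, -0.002, -3.14]
force: [-0.5, 0.0, -1.5]
width: 44.4
clock: 13.42
eef_pos: [587.1, -72.6, 16.6]
tool_rot: [3.14, 0.001, -3.139]
force: [0.1, 5.5, 3.4]
width: 57.5
t 13.425 at [587.1 -72.6  16.6] tool z [ 0.  0. -1.] F [0.1 5.5 3.4] w 57.5 q [ 0.11  0.84 -0.06  1.83  0.09  0.47  1.57]
rel [-1.000e-01 -1.300e+00 -1.334e+02] [0.1 0.1 0.1] dist 133.0
```

```bash
python3 -m jog '0 0 -5 0 0 0 0.3;0 0 -15 0 0 0 0.3;0 0 -30 0 0 0 0.3;0 0 -60 0 0 0 0.3;0 0 -110 0 0 0 0.3;0 0 -160 0 0 0 0.3;0 0 -210 0 0 0 -1;0 0 -210 0 0 0 -1'; python3 - <<'E'
from cell import ctrl
from h import *
d=ctrl.get_image("side");np.savez("side4.npz",**d);cv2.imwrite("pics/side4.png",cv2.resize(d["image"][120:300,200:440,::-1],(800,600)))
W=cloud(d);P=W[150:280,260:400].reshape(-1,3)
P=P[(P[:,2]>40)&(P[:,2]<54)&(P[:,0]>555)&(P[:,0]<660)&(P[:,1]>-120)&(P[:,1]<66)]
for Q in (P[P[:,1]>-29],P[P[:,1]<-29]): print(len(Q),Q.min(0),Q.max(0),np.median(Q,0))
E
python3 go.py 400 -29 240 30
```

```text
clock: 14.42
eef_pos: [589.3, -74.5, 231.6]
tool_rot: [-3.14, 0.01, -3.141]
force: [-0.3, -0.5, -0.5]
width: 19.4
205 [562.78527729  -8.24050569  40.03084952] [607.0273109   37.74911558  49.88388462] [584.56038362  11.55350626  47.42840591]
244 [564.10581259 -97.30843506  40.1611596 ] [609.59140038 -49.16355534  50.37582494] [585.80346156 -76.91681284  47.29583038]
t 14.475 at [587.6 -74.3 229. ] tool z [ 0.01 -0.   -1.  ] F [-0.5 -0.1 -0.9] w 12.5 q [ 0.13  0.54 -0.08  1.69  0.05  0.9   1.6 ]
rel [187.5  45.4 -12. ] [ -0.  -29.7   0.1] dist 193.0
```

View pics/side4.png

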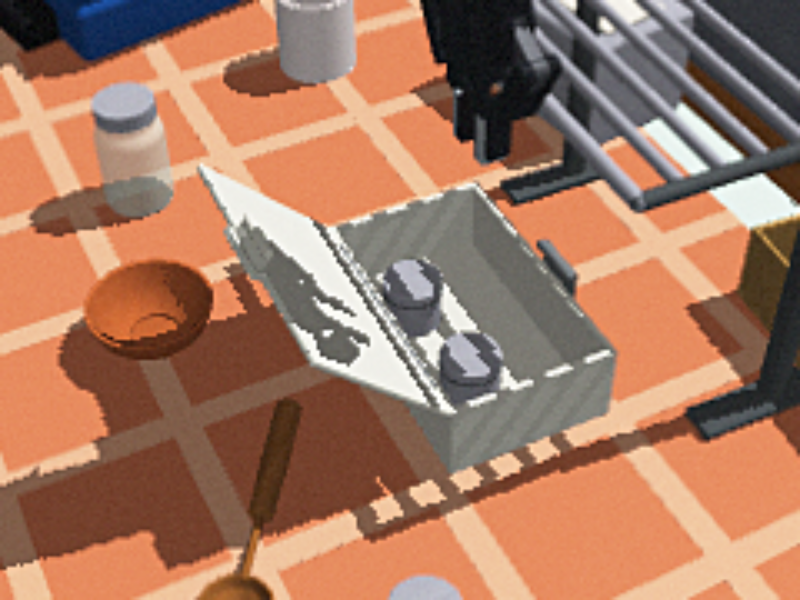

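Both pots stand upright in the box, at crop positions (412,295) and (470,365). Step 1 is met, so I'll bring the closed fingers behind the lid.

```bash
python3 -m jog '40 20 -12 0 0 0 -1;80 45 -12 0 0 0 -1;120 45 -12 0 0 0 -1;160 45 -12 0 0 0 -1;187 45 -12 0 0 0 -1;187 45 -12 0 0 0 -1;187 45 -12 0 0 0 -1'; python3 go.py 400 -29 140; python3 - <<'E'
from cell import ctrl
import cv2
d=ctrl.get_image("side");cv2.imwrite("pics/side5.png",d["image"][:,:,::-1])
E
```

```text
clock: 15.35
eef_pos: [400.3, -29.1, 237.9]
tool_rot: [3.142, 0.001, -3.14]
force: [0.0, -0.1, 0.2]
width: 0.1
t 15.35 at [400.3 -29.1 237.9] tool z [ 0.  0. -1.] F [ 0.  -0.1  0.2] w 0.1 q [ 0.08  0.27 -0.1   2.15  0.04  0.72  1.53]
rel [ 0.3  0.1 97.9] [0.  0.  0.1] dist 98.0
```

View pics/side5.png

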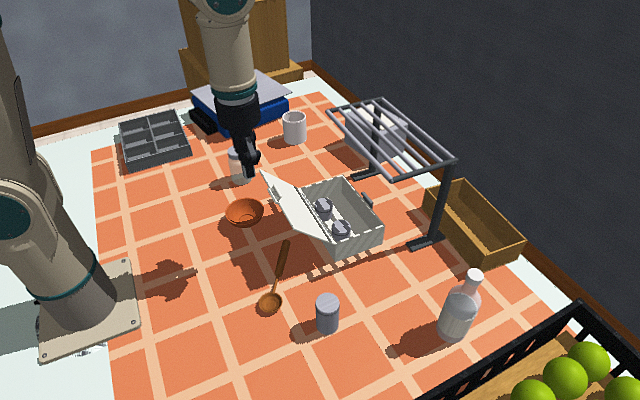

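The side view shows the closed gripper on the robot side of the lid, with its tip at (248,175) above the lid edge at (268,185). I'll lower it and push forward.

```bash
python3 -m jog '0 0 40 0 0 0 -1;0 0 80 0 0 0 -1;0 0 98 0 0 0 -1;0 0 98 0 0 0 -1'; python3 -m jog '-10 0 0 0 0 0 -1;-20 0 0 0 0 0 -1;-30 0 0 0 0 0 -1;-40 0 0 0 0 0 -1;-50 0 -5 0 0 0 -1;-60 0 -12 0 0 0 -1'; python3 go.py 540 -29 175
```

```text
clock: 15.9
eef_pos: [399.3, -28.9, 138.8]
tool_rot: [3.141, -0.003, -3.14]
force: [-0.5, 0.2, 0.1]
width: -0.1
clock: 16.65
eef_pos: [458.2, -29.4, 152.4]
tool_rot: [-3.141, -0.003, -3.141]
force: [-2.2, -0.7, 1.7]
width: 0.0
t 16.65 at [458.2 -29.4 152.4] tool z [-0. -0. -1.] F [-2.2 -0.7  1.7] w 0.0 q [ 0.06  0.49 -0.08  2.11  0.07  0.55  1.5 ]
rel [-81.7   0.3 -22.8] [-0.  -0.2  0.1] dist 85.0
```

```bash
python3 -m jog '-12 0 -5 0 0 0 -1;-24 0 -10 0 0 0 -1;-36 0 -15 0 0 0 -1;-48 0 -19 0 0 0 -1;-60 0 -22 0 0 0 -1;-70 0 -24 0 0 0 -1;-80 0 -25 0 0 0 -1;-88 0 -25 0 0 0 -1'; python3 go.py 560 -29 175 30;  python3 - <<'E'
from cell import ctrl
import cv2
d=ctrl.get_image("side");cv2.imwrite("pics/side6.png",cv2.resize(d["image"][60:300,160:480,::-1],(800,600)))
E
```

```text
clock: 17.65
eef_pos: [548.0, -28.8, 176.9]
tool_rot: [3.142, -0.0, -3.14]
force: [-1.5, -0.5, -1.0]
width: -0.3
t 17.65 at [548.  -28.8 176.9] tool z [-0.  0. -1.] F [-1.5 -0.5 -1. ] w -0.3 q [ 0.06  0.55 -0.08  1.86  0.07  0.73  1.51]
rel [-12.   -0.3   1.9] [  0.  -30.    0.1] dist 12.0
```

View pics/side6.png

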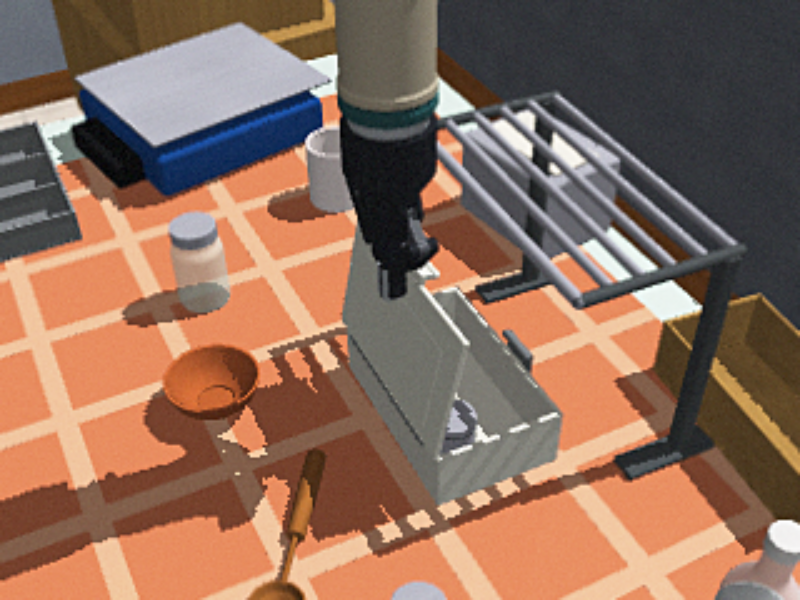

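The crop shows the lid nearly vertical, with the fingertip behind its outer face at (395,290). Next I'll tilt the tool forward by 40°, so the wrist stays clear of the rack.

```bash
python3 -m jog '0 0 0 0 -10 0 -1;0 0 0 0 -20 0 -1;0 0 0 0 -30 0 -1;0 0 0 0 -40 0 -1;0 0 0 0 -40 0 -1'; python3 go.py 585 -29 175 40; python3 - <<'E'
import numpy as np
from cell import ctrl
from scipy.spatial.transform import Rotation as R
s=ctrl.read_state();R0=R.from_euler('xyz',s["tool_rot"])
for th in (80,70,60,50,40,30,20,12,7):
    t=np.radians(th); r=112; c=np.array([547+r*np.cos(t)-6*np.sin(t),-29,68+r*np.sin(t)+6*np.cos(t)])
    f=np.array([.643,0,-.766]);g=np.array([.766,0,.643]);n=np.array([-np.sin(t),0,np.cos(t)])
    # corner of tip (+-11 along g, or finger tip end) deepest along -n
    sg=-1 if n@g>0 else 1
    T=c-sg*11*g
    print(th,T.round(),R0.inv().apply(T-s["eef_pos"]).round())
E
```

```text
clock: 18.32
eef_pos: [542.7, -62.3, 171.1]
tool_rot: [-3.024, 0.357, 3.134]
force: [-0.4, -0.9, -1.0]
width: 0.1
t 18.325 at [542.7 -62.3 171.1] tool z [ 0.35 -0.12 -0.93] F [-0.4 -0.9 -1. ] w 0.1 q [ 0.24  0.48 -0.35  2.21  1.18  0.32  0.39]
rel [-40.7  34.7   7. ] [ -6.9 -19.6   0.8] dist 54.0
80 [552. -29. 172.] [-9. 33. -2.]
70 [571. -29. 168.] [-25.  35.   9.]
60 [589. -29. 161.] [-40.  36.  22.]
50 [606. -29. 151.] [-52.  38.  37.]
40 [637. -29. 152.] [-82.  40.  47.]
30 [649. -29. 136.] [-88.  42.  65.]
20 [659. -29. 119.] [-90.  44.  85.]
12 [664. -29. 104.] [-90.  46. 100.]
7 [666. -29.  95.] [-88.  47. 110.]
```

The tilt brought joint 6 close to its lower limit (0.32), and the wrist is starting to swing over to its other branch. A steeper tilt of about 55° should suit that branch, so I'll back off and try it in steps.

```bash
python3 go.py 510 -29 190 55; python3 -m jog '0 0 0 0 -40 0 -1;0 0 0 0 -40 0 -1'; python3 go.py 510 -29 190 55
```

```text
t 18.325 at [542.7 -62.3 171.1] tool z [ 0.35 -0.12 -0.93] F [-0.4 -0.9 -1. ] w 0.1 q [ 0.24  0.48 -0.35  2.21  1.18  0.32  0.39]
rel [ 24.3  29.4 -32.9] [ -6.8 -34.5   1.7] dist 50.0
clock: 18.58
eef_pos: [538.0, -85.3, 168.4]
tool_rot: [-2.943, 0.438, -3.135]
force: [1.0, -0.2, 0.6]
width: 0.1
t 18.575 at [538.  -85.3 168.4] tool z [ 0.42 -0.19 -0.89] F [ 1.  -0.2  0.6] w 0.1 q [ 0.21  0.48 -0.33  2.3   1.72  0.37 -0.16]
rel [ 15.8  49.2 -41.8] [-10.9 -29.8   3.3] dist 66.0
```

```bash
python3 -m jog '16 49 -42 -11 -30 3 -1;16 49 -42 -11 -30 3 -1;16 49 -42 -11 -30 3 -1;16 49 -42 -11 -30 3 -1;16 49 -42 -11 -30 3 -1;16 49 -42 -11 -30 3 -1;16 49 -42 -11 -30 3 -1;16 49 -42 -11 -30 3 -1'; python3 go.py 510 -29 190 55
```

```text
clock: 19.58
eef_pos: [607.6, -42.1, 217.4]
tool_rot: [3.135, 0.913, -3.133]
force: [-0.3, 0.2, 0.1]
width: 0.2
t 19.575 at [607.6 -42.1 217.4] tool z [ 0.79  0.01 -0.61] F [-0.3  0.2  0.1] w 0.2 q [ 0.82  0.88 -1.25  2.47  2.41  1.06 -0.53]
rel [ 81.3  14.4 -60.4] [ 0.8 -2.7  0.3] dist 102.0
```

```bash
python3 - <<'E'
from cell import ctrl
from h import *
d=ctrl.get_image("side");np.savez("side7.npz",**d);cv2.imwrite("pics/side7.png",d["image"][:,:,::-1])
d=ctrl.get_image("top");cv2.imwrite("pics/top7.png",d["image"][:,:,::-1])
E
```

```text
(no output)
```

View pics/side7.png

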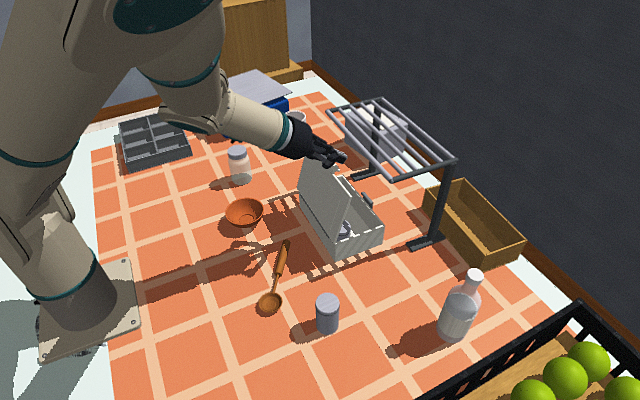

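View pics/top7.png

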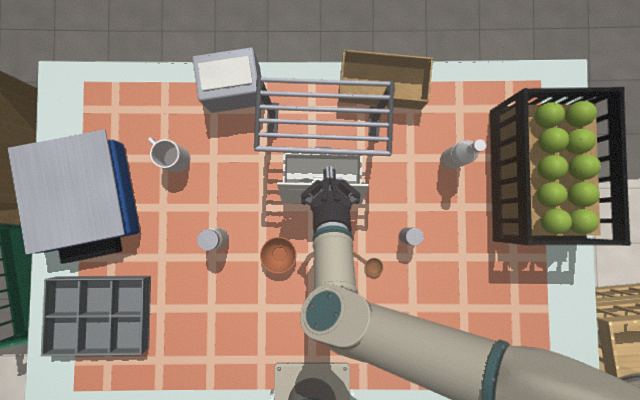

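The side view shows the wrist has flipped, with the fingers above the upright lid (tip near 340,157). The top view shows nothing disturbed. My plan is to go back to the vertical tool well above the lid and push the lid down onto the catch from near the hinge, where the rack leaves room. After that I'll use this flipped, tilted pose to press the far edge.

```bash
python3 go.py 540 -29 290 30; python3 go.py 500 -29 290 0
```

```text
t 19.675 at [607.7 -41.9 217.8] tool z [ 0.79  0.01 -0.61] F [-0.4 -0.1 -0.3] w -0.1 q [ 0.82  0.88 -1.25  2.47  2.41  1.06 -0.53]
rel [-15.9  14.1 -97.5] [ 0.7 22.4  0.5] dist 100.0
t 19.675 at [607.7 -41.9 217.8] tool z [ 0.79  0.01 -0.61] F [-0.4 -0.1 -0.3] w -0.1 q [ 0.82  0.88 -1.25  2.47  2.41  1.06 -0.53]
rel [   8.5   14.7 -129.1] [ 0.6 52.4  0.7] dist 130.0
```

```bash
python3 -m jog '-10 5 -30 0 0 0 -1;-14 14 -60 0 0 0 -1;-16 14 -95 0 0 0 -1;-16 14 -95 0 5 0 -1'; python3 go.py 500 -29 290 0
```

```text
clock: 20.18
eef_pos: [543.9, -30.1, 292.2]
tool_rot: [-3.14, 0.826, -3.127]
force: [0.1, -0.2, -0.7]
width: 0.2
t 20.175 at [543.9 -30.1 292.2] tool z [ 0.74  0.01 -0.68] F [ 0.1 -0.2 -0.7] w 0.2 q [ 0.93  0.46 -1.25  2.47  2.22  0.62 -0.58]
rel [ 31.4   1.7 -30.8] [ 0.3 47.3  0.8] dist 44.0
```

```bash
python3 -m jog '31 2 -31 0 10 0 -1;31 2 -31 0 20 0 -1;31 2 -31 0 30 0 -1;31 2 -31 0 40 0 -1;31 2 -31 0 47 1 -1;31 2 -31 0 47 1 -1;31 2 -31 0 47 1 -1;31 2 -31 0 47 1 -1'; python3 go.py 510 -29 230 0
```

```text
clock: 21.18
eef_pos: [502.8, -28.5, 287.9]
tool_rot: [3.128, 0.004, 3.138]
force: [0.5, 0.2, 0.0]
width: -0.0
t 21.175 at [502.8 -28.5 287.9] tool z [ 0.    0.01 -1.  ] F [0.5 0.2 0. ] w -0.0 q [ 0.74  0.55 -1.11  1.83  0.53  1.1   1.01]
rel [-6.9 -1.3 57.9] [ 0.8  0.2 -0.2] dist 58.0
```

```bash
python3 -m jog '0 0 40 0 0 0 -1;0 0 80 0 0 0 -1;0 0 105 0 0 0 -1;0 0 122 0 0 0 -1;0 0 122 0 0 0 -1'; python3 go.py 585 -29 160 0;python3 - <<'E'
from cell import ctrl
from h import *
d=ctrl.get_image("side");cv2.imwrite("pics/side8.png",d["image"][:,:,::-1])
E
```

```text
clock: 21.8
eef_pos: [500.1, -27.1, 165.9]
tool_rot: [3.131, 0.003, 3.141]
force: [-0.3, 0.8, 1.1]
width: -0.1
t 21.8 at [500.1 -27.1 165.9] tool z [ 0.    0.01 -1.  ] F [-0.3  0.8  1.1] w -0.1 q [ 0.62  0.68 -0.96  1.98  0.73  0.86  0.83]
rel [-84.9  -1.9   6.2] [ 0.6  0.2 -0. ] dist 85.0
```

View pics/side8.png

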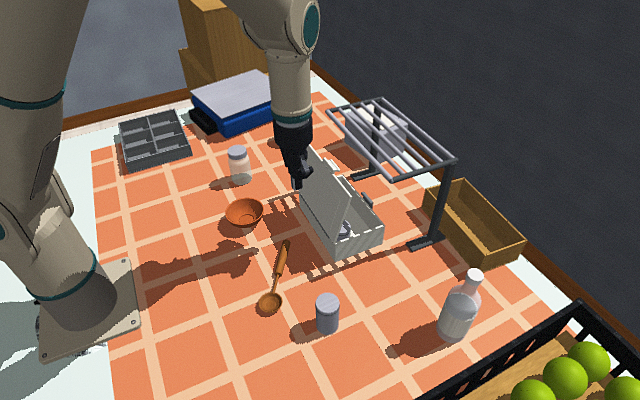

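The side view shows the fingers (300,180) behind the upright lid. I'll push forward, then down.

```bash
python3 -m jog '-15 0 0 0 0 0 -1;-30 -1 0 0 0 0 -1;-45 -2 0 0 0 0 -1;-60 -2 0 0 0 0 -1;-72 -2 0 0 0 0 -1;-82 -2 2 0 0 0 -1;-85 -2 6 0 0 0 -1'; python3 -m jog '0 0 15 0 0 0 -1;0 0 25 0 0 0 -1;0 0 35 0 0 0 -1;0 0 42 0 0 0 -1;0 0 42 0 0 0 -1'; python3 go.py 585 -29 90
```

```text
clock: 22.72
eef_pos: [587.0, -29.3, 160.7]
tool_rot: [3.131, 0.005, 3.139]
force: [-0.5, 0.4, 0.6]
width: 0.4
clock: 23.35
eef_pos: [585.8, -29.1, 117.7]
tool_rot: [3.131, 0.003, 3.14]
force: [0.6, -0.2, 0.4]
width: -0.4
t 23.35 at [585.8 -29.1 117.7] tool z [ 0.    0.01 -1.  ] F [ 0.6 -0.2  0.4] w -0.4 q [ 0.53  0.84 -0.88  1.79  0.8   0.91  0.86]
rel [ 0.9 -0.2 27.7] [ 0.6  0.1 -0.1] dist 28.0
```

```bash
python3 - <<'E'
from cell import ctrl
from h import *
d=ctrl.get_image("side");cv2.imwrite("pics/side9.png",cv2.resize(d["image"][100:300,220:460,::-1],(720,600)))
W=cloud(d).reshape(-1,3);P=W[(W[:,0]>550)&(W[:,0]<700)&(W[:,1]<-70)&(W[:,1]>-130)&(W[:,2]>72)&(W[:,2]<225)]
for lo in range(550,690,20):
    Q=P[(P[:,0]>lo)&(P[:,0]<lo+20)]; print(lo,len(Q),np.median(Q[:,2]) if len(Q) else "")
E
```

```text
550 251 93.17002393664447
570 377 113.5963205051249
590 265 126.18321295838273
610 243 140.28740835997274
630 135 151.681219179431
650 0 
670 0
```

View pics/side9.png

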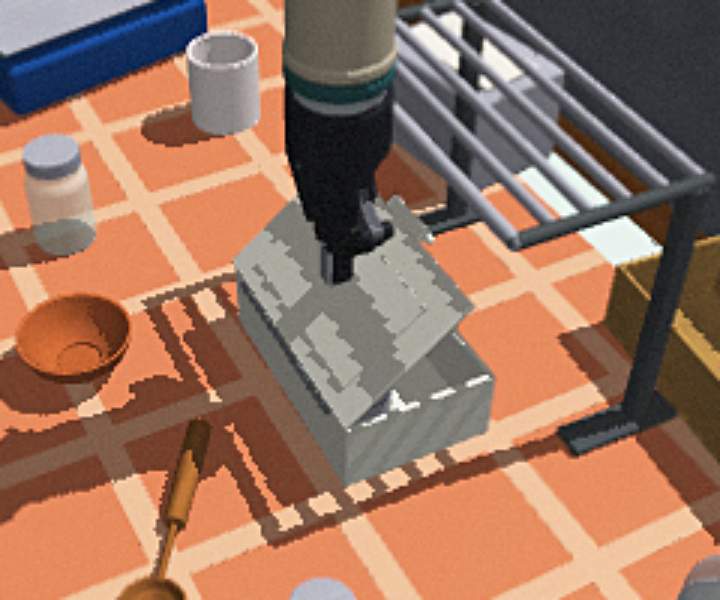

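The crop shows the lid swung over to about 38° above shut, with the fingertip on it at (340,270). It's working, so I'll keep pushing down.

```bash
python3 -m jog '0 0 8 0 0 0 -1;0 0 16 0 0 0 -1;0 0 24 0 0 0 -1;0 0 30 0 0 0 -1;0 0 30 0 0 0 -1'; python3 -m jog '0 0 3 0 0 0 -1;0 0 6 0 0 0 -1;0 0 6 0 0 0 -1'; python3 - <<'E'
from cell import ctrl
from h import *
d=ctrl.get_image("side");cv2.imwrite("pics/side10.png",cv2.resize(d["image"][100:300,220:460,::-1],(720,600)))
W=cloud(d).reshape(-1,3);P=W[(W[:,0]>550)&(W[:,0]<700)&(W[:,1]<-70)&(W[:,1]>-130)&(W[:,2]>68)&(W[:,2]<225)]
for lo in range(550,690,20):
    Q=P[(P[:,0]>lo)&(P[:,0]<lo+20)]; print(lo,len(Q),np.median(Q[:,2]) if len(Q) else "")
E
```

```text
clock: 24.02
eef_pos: [585.8, -28.8, 87.6]
tool_rot: [3.131, 0.002, 3.14]
force: [-0.2, -0.0, 0.5]
width: -0.1
clock: 24.4
eef_pos: [586.2, -28.6, 82.2]
tool_rot: [3.131, 0.003, 3.139]
force: [-0.1, 0.8, 0.7]
width: 0.1
550 192 78.06373936360836
570 303 83.38668477585628
590 211 85.58433352908364
610 177 88.22326608492574
630 169 90.75772865424662
650 165 92.7691623237715
670 4 92.93335152593076
```

```bash
python3 -m jog '0 0 -60 0 0 0 -1;10 0 -120 0 0 0 -1;20 0 -170 0 0 0 -1;20 0 -210 0 0 0 -1;20 0 -210 0 -10 0 -1;20 0 -210 0 -20 0 -1;20 0 -210 0 -30 0 -1;20 0 -210 0 -40 0 -1'; python3 go.py 590 -29 270 52;
```

```text
clock: 25.45
eef_pos: [566.4, -45.4, 291.1]
tool_rot: [-3.112, 0.573, 3.13]
force: [-0.2, -2.5, 0.7]
width: 0.2
t 25.45 at [566.4 -45.4 291.1] tool z [ 0.54 -0.04 -0.84] F [-0.2 -2.5  0.7] w 0.2 q [ 0.73  0.35 -0.93  2.19  1.22  0.38  0.38]
rel [-8.2 17.5 29.9] [ -2.1 -19.2  -0.2] dist 36.0
```

```bash
python3 -m jog '-8 17 10 -2 -10 0 -1;-8 17 20 -2 -19 0 -1;-8 17 30 -2 -19 0 -1;-8 17 30 -2 -19 0 -1;-8 17 30 -2 -19 0 -1;-8 17 30 -2 -19 0 -1'; python3 go.py 605 -29 170 52;
```

```text
clock: 26.2
eef_pos: [591.8, -28.6, 268.7]
tool_rot: [3.133, 0.901, 3.131]
force: [-0.9, 0.1, -0.5]
width: 0.1
t 26.2 at [591.8 -28.6 268.7] tool z [ 0.78  0.   -0.62] F [-0.9  0.1 -0.5] w 0.1 q [ 0.74  0.57 -1.06  2.45  2.44  0.78 -0.76]
rel [69.1 -0.9 71.7] [ 0.  -0.4 -0.4] dist 100.0
```

```bash
python3 -m jog '17 0 18 0 0 0 -1;35 0 36 0 0 0 -1;52 0 54 0 0 0 -1;69 0 72 0 0 0 -1;69 0 72 0 0 0 -1'; python3 go.py 655 -29 125 52;python3 - <<'E'
from cell import ctrl
from h import *
d=ctrl.get_image("side");cv2.imwrite("pics/side11.png",d["image"][:,:,::-1])
E
```

```text
clock: 26.82
eef_pos: [615.0, -29.4, 170.3]
tool_rot: [3.133, 0.893, 3.13]
force: [1.0, -0.5, 0.8]
width: 0.0
t 26.825 at [615.  -29.4 170.3] tool z [ 0.78 -0.   -0.63] F [ 1.  -0.5  0.8] w 0.0 q [ 0.74  1.04 -1.24  2.46  2.42  1.22 -0.51]
rel [10.2  0.4 59.6] [-0.  -0.8 -0.4] dist 60.0
```

View pics/side11.png

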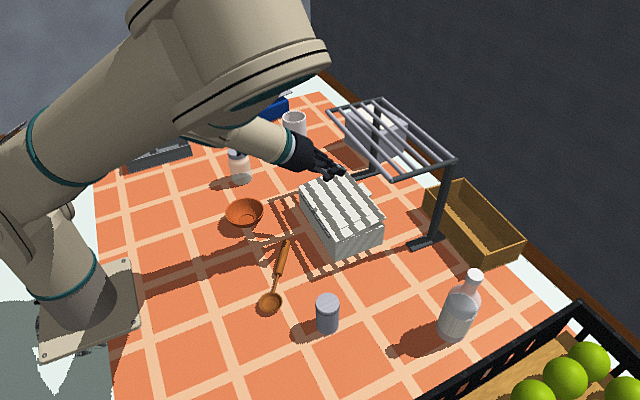

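The side view shows the lid resting nearly shut (340,210) and the tilted gripper entering in front of the rack (tip about 345,178). Nothing has been disturbed.

```bash
python3 -m jog '3 0 15 0 0 0 -1;5 0 30 0 0 0 -1;8 0 45 0 0 0 -1;10 0 60 0 0 0 -1;10 0 60 0 0 0 -1'; python3 go.py 664 -29 100 52
```

```text
clock: 27.5
eef_pos: [656.5, -29.2, 126.5]
tool_rot: [3.133, 0.898, 3.13]
force: [-0.5, -0.2, 0.6]
width: 0.0
t 27.5 at [656.5 -29.2 126.5] tool z [ 0.78 -0.   -0.62] F [-0.5 -0.2  0.6] w 0.0 q [ 0.71  1.15 -1.17  2.37  2.52  1.22 -0.47]
rel [16.1  0.1 22.4] [-0.  -0.6 -0.4] dist 28.0
```

```bash
python3 -m jog '5 0 8 0 0 0 -1;11 0 16 0 0 0 -1;16 0 22 0 0 0 -1;16 0 22 0 0 0 -1'; python3 -m jog '3 0 2 0 0 0 -1;6 0 5 0 0 0 -1;9 0 7 0 0 0 -1;9 0 7 0 0 0 -1'; python3 go.py 664 -29 76 52
```

```text
clock: 28.0
eef_pos: [663.1, -28.9, 100.4]
tool_rot: [3.133, 0.897, 3.131]
force: [-0.9, 0.2, 0.7]
width: -0.2
clock: 28.5
eef_pos: [663.7, -28.9, 91.4]
tool_rot: [3.135, 0.902, 3.133]
force: [-3.3, -1.3, 6.6]
width: 0.2
t 28.5 at [663.7 -28.9  91.4] tool z [ 0.78 -0.   -0.62] F [-3.3 -1.3  6.6] w 0.2 q [ 0.69  1.23 -1.13  2.35  2.6   1.26 -0.47]
rel [11.9 -0.2  9.8] [-0.  -0.3 -0.3] dist 15.0
```

Contact at the catch, with the force building. I'll press on in small steps.

```bash
python3 -m jog '2 0 2 0 0 0 -1;4 0 3 0 0 0 -1;6 0 5 0 0 0 -1;6 0 5 0 0 0 -1'; python3 -m jog '2 0 2 0 0 0 -1;4 0 3 0 0 0 -1;4 0 3 0 0 0 -1'; python3 go.py 664 -29 76 52
```

```text
clock: 29.0
eef_pos: [663.0, -28.9, 81.4]
tool_rot: [3.134, 0.897, 3.132]
force: [-0.0, 0.2, -0.5]
width: 0.2
clock: 29.38
eef_pos: [663.7, -28.6, 80.0]
tool_rot: [3.135, 0.904, 3.134]
force: [-8.6, -3.3, 15.4]
width: -0.3
t 29.375 at [663.7 -28.6  80. ] tool z [ 0.79  0.   -0.62] F [-8.6 -3.3 15.4] w -0.3 q [ 0.69  1.26 -1.11  2.35  2.63  1.28 -0.47]
rel [ 3.  -0.4  2.7] [ 0.  -0.2 -0.3] dist 4.0
```

The force fell from its build-up to zero and then came back against a hard stop at 80 mm, so the lid snapped shut. I'll retreat along the way I came and check.

```bash
python3 -m jog '-5 0 -5 0 0 0 -1;-13 0 -14 0 0 0 -1;-20 0 -40 0 0 0 -1;-25 0 -70 0 0 0 -1;-28 0 -100 0 0 0 -1;-30 0 -130 0 0 0 -1;-30 0 -160 0 0 0 -1'; python3 - <<'E'
from cell import ctrl
from h import *
d=ctrl.get_image("side");cv2.imwrite("pics/side12.png",d["image"][:,:,::-1])
W=cloud(d).reshape(-1,3);P=W[(W[:,0]>550)&(W[:,0]<700)&(W[:,1]<-40)&(W[:,1]>-130)&(W[:,2]>62)&(W[:,2]<110)]
for lo in range(550,690,20):
    Q=P[(P[:,0]>lo)&(P[:,0]<lo+20)]; print(lo,len(Q),np.median(Q[:,2]) if len(Q) else "")
d=ctrl.get_image("top");cv2.imwrite("pics/top12.png",d["image"][:,:,::-1])
W=cloud(d)
def reg(u0,u1,v0,v1,zl,zh):
    P=W[v0:v1,u0:u1].reshape(-1,3); return P[(P[:,2]>zl)&(P[:,2]<zh)]
for n,b,zl,zh in [("jar",(190,230,222,256),80,120),("tall",(396,430,222,250),70,100),("bottle",(440,490,130,175),60,210),("bowl",(255,300,230,275),15,60),("mug",(145,185,132,172),60,100)]:
    P=reg(*b,zl,zh); 
    if len(P): print(n,len(P),((P.min(0)+P.max(0))/2).round(1))
s=ctrl.read_state();print(np.round(s["eef_pos"]),np.round(s["force"],1))
E
```

```text
clock: 30.25
eef_pos: [595.8, -33.0, 212.9]
tool_rot: [3.13, 0.865, 3.132]
force: [0.4, -0.2, 0.8]
width: 0.1
550 258 75.30927836220985
570 243 76.16347523922076
590 248 76.09151468038931
610 237 75.89697541271468
630 217 75.9390397517405
650 224 74.24175851554631
670 57 73.9561696167614
jar 387 [447.1 260.   94.7]
tall 268 [ 451.7 -264.9   80.4]
bottle 720 [ 666.1 -390.1  127.7]
bowl 630 [402.   91.8  29.3]
mug 374 [672.6 388.2  74.9]
[596. -34. 215.] [-0.2  0.3 -0. ]
```

View pics/side12.png

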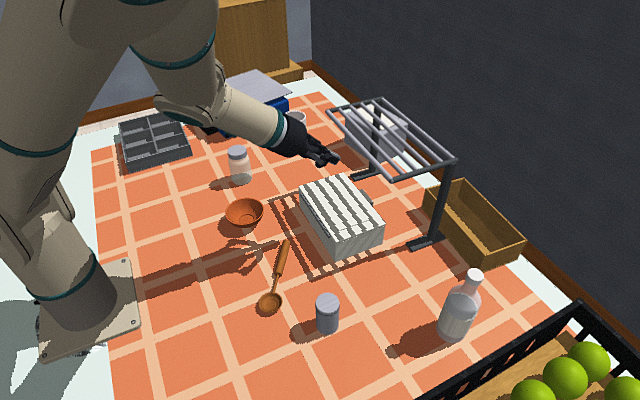

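View pics/top12.png

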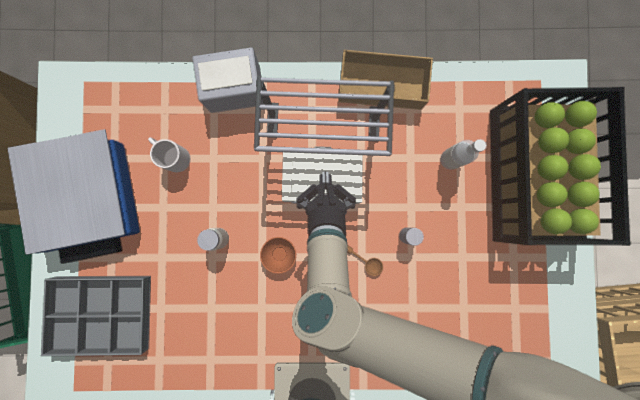

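The lid is flat at 74–76 mm in both views (side 340,215, top 322,175). The bystanders are where they started and the robot touches nothing, so I'll hand the job in.

```bash
python3 -m jog '0 0 0 0 0 0 -1;0 0 0 0 0 0 -1'; python3 -c "
from cell import ctrl
print(ctrl.finish_job())"
```

```text
clock: 30.6
eef_pos: [596.2, -32.9, 211.3]
tool_rot: [3.129, 0.865, 3.131]
force: [-0.2, 1.0, -0.8]
width: 0.1
the job is handed in; nothing more can be done
None
```

I stood both low pots in the box, swung the lid over and pressed its far edge down until the catch snapped. The job was handed in at 30.6 s, and no verdict is reported.

- **Pots:** before the lid closed, both stood upright on the box floor at about x = -25 mm, y = +45 and -45 mm in the box frame, with their tops at 47 mm. I couldn't see them again once the lid was shut.
- **Lid:** the wrist force fell to zero as it snapped, then rose again against a hard stop. After the arm withdrew, the lid measured flat at 74–76 mm along its depth, so the catch is holding it.
- **Bystanders:** the jar, tall pot, bottle, bowl and mug measured within about 1.5 mm of their start positions. The spoon I checked only by eye, and it looks unmoved.
- **Robot:** it was clear of everything, with the force reading near zero.

**What went wrong:**
- The first tilt behind the lid brought joint 6 near its limit, and the wrist swung over to its other branch. The tip drifted about 30 mm, with no harm done. I then pushed the lid most of the way with the tool vertical and pressed the far edge from the flipped pose.
- When I released each pot, the sideways force was about 5 N. It went to zero as the fingers lifted; I think a finger was touching the box wall.

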